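Hang the soot cover back on the stove hood

ROBOT

A 6-joint arm with a two-finger parallel gripper is mounted at the origin on the work surface. World frame = base frame: x ahead of the robot, y to its left, z up, the work surface at z = 0. Lengths are in m, angles in rad, forces in N, time in s.
With the tool pointing down it reaches from about 0.3 to 0.75 m from the base axis. Payload 8.5 kg.
Tool frame: the origin (TCP) lies at the very end of the fingers, on their centre line; the grasp point (between the pads) lies 19 mm behind it; z points along the fingers, x is the direction in which the jaws open and shut, and the axes are right-handed (so a half turn about z gives the same grasp; the last joint's range is limited). The gripper opens to 85 mm and grips with 20 to 120 N. Pads are 22 mm wide; open, the fingers measure 114 mm over their backs; the gripper's body (76 mm by 85 mm) begins 54 mm behind the grasp point. The pads swing forward as they close: fully open they stand 13 mm farther back than shut.
Start: joints at [-0.215, 0.381, 1.297, -0, 1.464, -0.215], TCP at [0.55, 0, 0.231] pointing down, gripper open.
Joint ranges: [-3.11, 3.11], [-0.89, 2.33], [0.22, 2.48], [-1.42, 4.56], [0.17, 2.85], [-2.88, 2.88]. Speed limits (rad/s): [2.39, 2.39, 3.14, 3.14, 3.14, 3.14].

INTERFACE

Orientations are given as a rotation vector (axis times angle).
In Python, from rig import read_state, vision, ticket gives the robot as it stands.
- The arm moves only by the tool move_arm, never from a script. Its argument "motion" is a list of rows, each a list of 7 numbers: the turn, a rotation vector about the tool's x, y, z in degrees, then the shift along the tool's x, y, z in mm, then the opening, from -1 (shut) to 1 (fully open). In form: [[ax, ay, az, tx, ty, tz, gripper], ...]. A call has exactly 8 rows; each row is the pose to reach, as a shift and turn from the pose commanded when the call began, along the tool's axes at that moment; what a row does not reach only later rows make up. A row lasts 1/8 s, in which the tool goes at most 62.5 mm and 10.7 degrees, less where a joint would pass 70% of its speed; a pose out of reach is approached as far as the arm can. A call with a gripper value outside its range is refused whole. The fingers move at their own pace and stop on an object; "newtons" is the grip in N (left out, the last holds). Time passes only in rows, so rows that repeat a pose let the fingers close, or fill a call up. It gives the time, the measured TCP pose, the force and the opening at its end, in the units of the state.
- read_state(): the state, without advancing time (a new reading comes with each control period).
- vision.grab_frame(name): name is "scene" or "side" or "wrist"; returns (picture, depth): 480x640x3 uint8, red, green, blue; 480x640 float32, m along the optical axis (not along the pixel's ray), 0 where there is no reading.
- vision.camera_params(name): a dict with "fovy" (degrees; the focal length in pixels is half the picture's height over the tangent of half this angle, whatever the lens; pixels are square), "cx", "cy" (the principal point, pixels), "pose" (4x4, takes a point from camera to world coordinates); the wrist camera has in their place "hand_eye" (4x4, takes a point from camera to tool coordinates, whose origin is the TCP and whose axes are the tool frame's). Camera axes: x right, y up, looking along -z (the intrinsics and any distortion apply to the point x, -y, -z); pixel columns grow to the right and rows downward; lengths in m; the calibration is good to about 2 mm. A picture is of the moment at which its call begins: read the wrist's pose just before it. camera_params takes no time and is no camera call.
- ticket.close_job(): hands the job in, once; it reports no verdict.
The state is a dict: "t": time; "q": joint angles; "joint_velocities": joint speeds; "joint_torque": joint torques, N m; "ee_pos": TCP position; "tool_rot": TCP orientation; "wrist_force": force on the tool from outside, world axes, zero at the start; "torque": the same for the moment, N m; "finger_gap": finger opening in m.
Only numpy, scipy, OpenCV 4.12 (cv2) and the standard library are available. Lean on these libraries where they do the work, as an engineer would, in place of code of your own. Each camera call takes 0.05 s, during which the arm holds its last target. There are 200 camera calls.

TASK

Close the soot clean-out opening in the sloping face of the stove hood: pick up the steel keyhole cover by its handle, feel for the two studs and pass the cover's round holes over both heads until it lies flat on the face, then slide it down the slope until the slots are fully home and the stud heads clamp it, and let go. The hood is thin sheet, so ease the cover on and never push it against the hood or studs with more than about 20 N. Leave the other things where they are.

Things in the scene. Friction and masses are not known exactly. Their poses are not given: they have to be found in the camera images.
- cover: Steel cover plate lying handle up on the work surface: 120 mm along its x, 170 mm along its y, 4 mm thick, about 0.6 kg. Origin: centre of the underside; z square to the plate, up through the handle; x points to the edge that is uppermost on the slope once hung. Home, its axes are parallel to those of face, its underside on the face, 30 mm further down the slope than with the studs centred in its round holes.
- handle (a point): Middle of the cover's straight bar handle, 34 mm above the plate's underside, over the plate's centre: where to grip, the fingers closing along the cover's x. The bar is 100 mm long (y), 12 mm wide (x), 16 mm high, with 22 mm free under it; its two legs are at y = +-42 mm.
- hole_left (a point): Centre, at the underside, of the round hole (20 mm diameter) of the cover's left keyhole, at x = 6, y = 62 mm in the cover's frame, outside the handle's end. From it a 10 mm wide slot runs towards the cover's +x; its end stops the stud's axis at x = 36 mm. Both sides of the slot carry a pressed wedge: total thickness 4 mm at x = 15 mm, rising evenly to 8.5 mm at x = 46 mm.
- hole_right (a point): The same for the right keyhole, at x = 6, y = -62 mm in the cover's frame.
- top_edge (a point): Middle of the cover's upper edge, at its underside, at x = 60, y = 0 mm in the cover's frame.
- face: The sloping face of the hood. Origin: on its surface at the middle of the opening (84 mm wide, 76 mm along the slope); x points up the slope, y left along the hood, z out of the face (40 degrees from vertical). The face is flat and clear for 90 mm down and 140 mm up the slope and 190 mm to either side, but for the two studs.
- left_slot (a point): Middle of the dark slotted hole for the left stud, on the face at x = 36, y = +62 mm of face. Both studs sit on one strap that was clamped somewhere along these slots: they stand up to 11 mm above or below here along the slope (both alike, y exact, not measured: look or feel). Shank 7 mm, domed head 16 mm diameter, its underside 6.5 mm and its top 14.5 mm above the face.
- right_slot (a point): The same for the right stud, at x = 36, y = -62 mm of face.
- stud_l (a joint): Lift of the left stud's head along its axis in m: 0 at rest, about 0.001 with the cover home. Each stud is sprung (0.9 N to start, 1.2 N per mm, 4 mm travel); the cover's wedge lifts it over the last 10 mm of the slide and is clamped. The push needed down the slope grows to about 5 to 14 N just before home; the cover's weight alone does not do it.
- stud_r (a joint): The same for the right stud.
- hood: Fixed sheet-iron stove hood, 380 mm wide (y), 300 mm deep (x), with a narrow shelf 200 mm high along its rear, on which a mug stands. Origin: centre of its underside, x away from the robot. Front skirt 40 mm high at x = -150 mm, then the face rises away from the robot at 40 degrees to the level, 240 mm long.
- kettle: Bystander: soot-grey aluminium kettle, 176 mm diameter, 207 mm high with its bail handle, origin at the centre of its underside.
- pot_holder: Bystander: flat square grey silicone pot holder with dimples, 160 x 160 x 8 mm, origin at the centre of its underside; it and the cover may lie on either side.
- poker: Bystander: iron poker with a wooden handle at its -x end, lying along its x, 430 mm long, origin under its hooked tip.
- scoop: Bystander: stainless coal scoop, blade 130 x 100 mm with 55 mm high sides to its +x, handle to -x, origin at the rear lower edge of the blade.
- ash_box: Bystander: fixed tin ash box with one sliding drawer, 220 x 200 x 130 mm, origin at the centre of its underside.
- match_tin: Bystander: small round match tin, 60 mm diameter, 55 mm high, standing between the cover and the pot holder.
Mind the look-alikes: they are no part of the job. Several things have the shape of the cover; the one meant has the colours described above.

How it is judged:
On the way:
1. the cover lies on the hood's face with both stud heads through its round holes, not yet slid down (z of cover in the frame of face between -0.004 and 0.004 m and x of cover in the frame of face between 0.015 and 0.046 m and y of cover in the frame of face between -0.006 and 0.006 m and angle between the z axis of cover and the z axis of face, either way round below 0.1 rad).
At the end, for the whole second after the job is handed in: The cover is at rest flat on the hood's face (within 2 mm and 2 degrees), over the opening, slid home so that its wedges lift and are clamped under both stud heads (lifted more than 0.7 mm: home to within about 1.5 mm), and released (x of cover in the frame of face between -0.014 and 0.014 m and y of cover in the frame of face between -0.005 and 0.005 m and z of cover in the frame of face between -0.002 and 0.002 m and angle between the z axis of cover and the z axis of face, either way round below 0.035 rad and value of joint each of stud_l, stud_r above 0.0007 m and linear speed of cover below 0.01 m/s); the robot touches nothing.
It fails at once if the cover is forced against the hood and its studs: all their contact forces together pass 42 N (the sprung studs' clamping alone makes about 20 N of this once the cover is home) (contact force between cover and hood above 42 N).
It fails at once if a bystander is moved more than 20 mm (distance of any of kettle, pot_holder, poker, scoop, match_tin from where it was at the start of the episode above 0.02 m).
It also fails if it takes over 67 s, if anything falls off the work surface, if the arm or the gripper's body presses on something with over 40 N, if the wrist force passes 120 N, or if a joint passes its speed limit or range.

## Working session

There is one attempt and no reset: what is moved stays moved. The work goes in short steps, Python scripts to look and compute and a tool call to move; the robot and the scene stay as the last step left them, time stands still between calls to the robot, and variables do not carry over. Pictures are saved under pics/ and viewed, about 8 in all and at most 12, crops included, and the job is handed in when it is done.

Besides the shell and the picture viewer there is one more tool, called after ">>>" by a JSON object that holds its "fn" and its "kwargs". move_arm: Moves the arm, as the interface text tells. Its arguments: {"type":"object","properties":{"motion":{"type":"array"},"newtons":{"type":"number"}},"required":["motion"]}

```bash
ls; mkdir -p pics; cat > h.py <<'E'
import numpy as np, cv2
from rig import read_state, vision, ticket
from scipy.spatial.transform import Rotation as R
def tool(s):
    T=np.eye(4);T[:3,:3]=R.from_rotvec(s['tool_rot']).as_matrix();T[:3,3]=s['ee_pos'];return T
def grab(n):
    s=read_state();im,d=vision.grab_frame(n);p=vision.camera_params(n)
    P=np.array(p['pose']) if 'pose' in p else tool(s)@np.array(p['hand_eye'])
    f=240/np.tan(np.radians(p['fovy'])/2)
    np.savez(f'pics/{n}.npz',im=im,d=d,P=P,f=f,cx=p['cx'],cy=p['cy'])
    return im
class V:
    def __init__(s,n):
        z=np.load(f'pics/{n}.npz');s.im=z['im'];s.d=z['d'];s.P=z['P'];s.f=float(z['f']);s.cx=float(z['cx']);s.cy=float(z['cy'])
    def ray(s,u,v):
        return s.P[:3,:3]@np.array([(u-s.cx)/s.f,-(v-s.cy)/s.f,-1.])
    def plane(s,u,v,p0,n):
        o=s.P[:3,3];r=s.ray(u,v);n=np.array(n,float);return o+r*(n@(np.array(p0)-o))/(n@r)
    def pt(s,u,v): return s.P[:3,3]+s.ray(u,v)*s.d[int(v),int(u)]
    def cloud(s):
        vv,uu=np.mgrid[:480,:640];c=np.stack([(uu-s.cx)/s.f,-(vv-s.cy)/s.f,-np.ones_like(uu,float)],-1)*s.d[...,None]
        return c@s.P[:3,:3].T+s.P[:3,3]
    def pix(s,p):
        c=s.P[:3,:3].T@(np.array(p)-s.P[:3,3]);return s.cx-s.f*c[0]/c[2], s.cy+s.f*c[1]/c[2]
E
python3 - <<'E'
from h import *
a=grab('scene');b=grab('side')
o=np.hstack([a,b]);cv2.imwrite('pics/1.png',a[...,::-1]);cv2.imwrite('pics/2.png',b[...,::-1])
for n in('scene','side'):
    p=vision.camera_params(n);print({k:np.round(np.array(v),3).tolist() if not isinstance(v,str) else v for k,v in p.items()})
p=vision.camera_params('wrist');print(p)
s=read_state();print(s)
E
```

```text
pics
{'fovy': 45.866, 'cx': 319.673, 'cy': 239.464, 'pose': [[0.351, -0.585, 0.731, 1.44], [0.936, 0.221, -0.273, -0.325], [-0.001, 0.781, 0.625, 0.907], [0.0, 0.0, 0.0, 1.0]]}
{'fovy': 49.589, 'cx': 316.76, 'cy': 243.948, 'pose': [[-0.784, 0.461, -0.416, -0.112], [-0.621, -0.586, 0.521, 0.743], [-0.004, 0.666, 0.746, 1.132], [0.0, 0.0, 0.0, 1.0]]}
{'fovy': 67.47045123704058, 'cx': 321.4847739958797, 'cy': 245.26533884228206, 'hand_eye': array([[ 9.99999883e-01, -4.65252934e-04,  1.35865223e-04,
        -6.49293055e-04],
       [-3.99046181e-04, -9.49406946e-01, -3.14048231e-01,
        -8.01232191e-02],
       [ 2.75103248e-04,  3.14048140e-01, -9.49407020e-01,
        -1.42896787e-01],
       [ 0.00000000e+00,  0.00000000e+00,  0.00000000e+00,
         1.00000000e+00]])}
{'t': 0.1, 'q': array([-2.15255082e-01,  3.81113220e-01,  1.29818368e+00, -2.62222855e-05,
        1.46358789e+00, -2.15281894e-01]), 'joint_velocities': array([-0.00092511,  0.00012954, -0.00212215, -0.0019156 , -0.00146045,
        0.00081392]), 'joint_torque': array([ 3.76895419e-03, -4.49219084e+01, -2.31655884e+01, -2.33104493e-04,
        3.63802450e-03,  7.57992581e-06]), 'ee_pos': array([5.49729919e-01, 7.45486264e-05, 2.30782221e-01]), 'tool_rot': array([-3.14134148e+00, -4.65468915e-05,  1.99143879e-03]), 'wrist_force': array([ 0.56990287,  0.16881012, -0.07290686]), 'torque': array([0.0516557 , 0.00370539, 0.02662033]), 'finger_gap': 0.08524831374395017}
```

View pics/1.png

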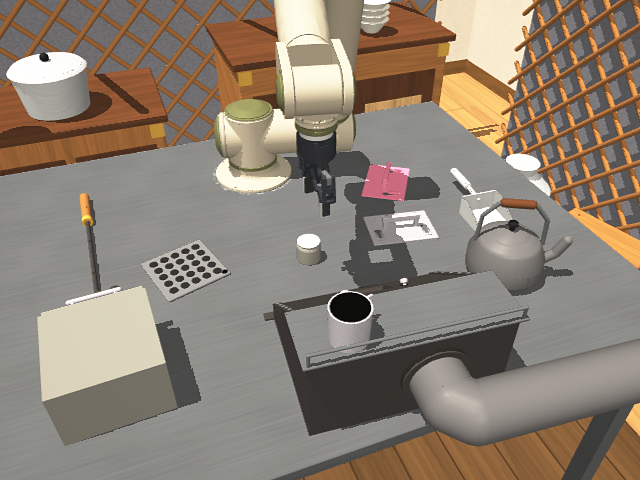

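View pics/2.png

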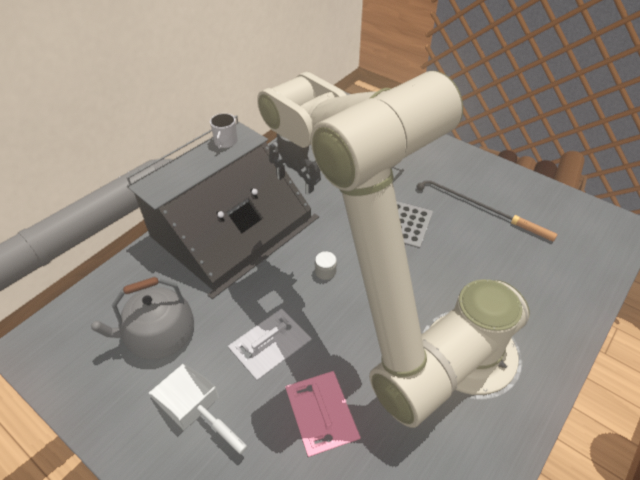

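The meant cover candidates are the steel plate (scene 400,228 / side 265,345) and the pink one (scene 387,182 / side 322,412). The steel one fits "steel", and the match tin stands between it and the pot holder. Next I measure the cover, face and studs.

```bash
python3 - <<'E'
from h import *
for n in('side','scene'):
    v=V(n);C=v.cloud()
    # cover: bright low-saturation points near z 0..0.01
    hsv=cv2.cvtColor(v.im,cv2.COLOR_RGB2HSV)
    box=np.zeros((480,640),bool)
    if n=='side': box[300:385,215:320]=1
    else: box[195:255,350:450]=1
    m=(box&(hsv[...,1]<60)&(hsv[...,2]>150)&(C[...,2]<.05)).astype(np.uint8)
    m=cv2.morphologyEx(m,cv2.MORPH_CLOSE,np.ones((9,9)))
    c=max(cv2.findContours(m,0,2)[0],key=cv2.contourArea)
    W=np.array([v.plane(u,w,[0,0,.004],[0,0,1])[:2] for u,w in c[:,0]],np.float32)
    r=cv2.minAreaRect(W);print(n,'cover',r,cv2.boxPoints(r).round(3).tolist())
    d=C[box&(C[...,2]>.02)&(C[...,2]<.06)];print('handle',len(d),d.mean(0) if len(d) else'',d[:,2].max() if len(d) else '')
v=V('side');C=v.cloud()
# face plane around (265,190)..: RANSAC-lite
m=np.zeros((480,640),bool);m[170:270,160:300]=1
P=C[m&(C[...,2]>.05)&(C[...,2]<.19)]
best=0;rng=np.random.default_rng(0)
for _ in range(500):
    a,b,c=P[rng.choice(len(P),3,0)];k=np.cross(b-a,c-a);k/=np.linalg.norm(k)+1e-12
    if abs(abs(k[2])-np.cos(np.radians(40)))>.06: continue
    i=abs((P-a)@k)<.003
    if i.sum()>best:best=i.sum();I=i
Q=P[I];c0=Q.mean(0);k=np.linalg.svd(Q-c0,full_matrices=False)[2][2];k*=np.sign(k[2])
print('face',best,len(P),c0,k,np.degrees(np.arccos(k[2])),'yaw',np.degrees(np.arctan2(-k[1],-k[0])))
for nm,uv in dict(openTop=(245,200),open=(245,216),studA=(221,214),studB=(255,192)).items():
    print(nm,v.plane(*uv,c0,k),v.pt(*uv),(v.pt(*uv)-c0)@k)
cv2.imwrite('pics/3.png',np.hstack([cv2.resize(v.im[300:460,205:365,::-1],None,fx=2.5,fy=2.5,interpolation=2),cv2.resize(v.im[170:250,200:280,::-1],None,fx=5,fy=5,interpolation=2)]))
E
```

```text
side cover ((0.4276556968688965, 0.3394641578197479), (0.170283243060112, 0.14874598383903503), 49.009586334228516) [[0.3160000145435333, 0.3240000009536743], [0.42800000309944153, 0.22599999606609344], [0.5400000214576721, 0.35499998927116394], [0.4269999861717224, 0.453000009059906]]
handle 289 [0.40322627 0.2867678  0.04015903] 0.04983403493585059
scene cover ((0.42560362815856934, 0.27284717559814453), (0.19488713145256042, 0.1650339663028717), 79.83187866210938) [[0.3269999921321869, 0.19200000166893005], [0.49000000953674316, 0.16200000047683716], [0.5239999890327454, 0.3540000021457672], [0.3619999885559082, 0.382999986410141]]
handle 281 [0.40844331 0.2848119  0.03526663] 0.04599779752939859
face 5568 9381 [0.70980817 0.09228382 0.11868548] [-0.64377262  0.05149079  0.76348249] 40.22782411256324 yaw -4.572946475653172
openTop [0.71233925 0.03383012 0.12476193] [0.71850199 0.02852883 0.11722583] -0.00999404712155379
open [0.68669128 0.06441186 0.10107293] [0.71489581 0.04045088 0.06463788] -0.04720859822540138
studA [0.7228708  0.11709905 0.12802637] [0.71386995 0.12384577 0.1388589 ] 0.014412340475011155
studB [ 0.71130435 -0.00656635  0.12661371] [ 0.70534497 -0.00114099  0.13389688] 0.009676407518335425
```

View pics/3.png

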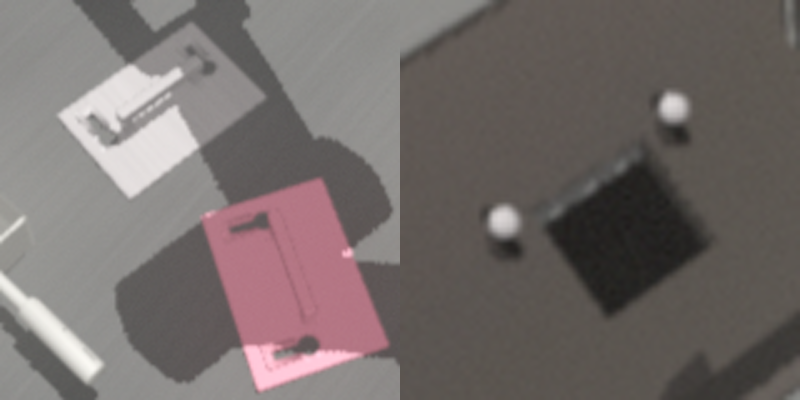

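The crop shows the plain steel cover, half in shadow, with its handle and two keyholes (the pink one is the look-alike). It also shows both studs and the dark opening on the face. Now a closer look with the wrist camera.

>>> {"fn": "move_arm", "kwargs": {"motion": [[0, 0, 0, -28, -56, 10, 1], [0, 0, 0, -56, -112, 20, 1], [0, 0, 0, -84, -168, 30, 1], [0, 0, 0, -112, -224, 40, 1], [0, 0, 0, -140, -280, 50, 1], [0, 0, 0, -140, -280, 50, 1], [0, 0, 0, -140, -280, 50, 1], [0, 0, 0, -140, -280, 50, 1]]}}

```text
t: 1.1
ee_pos: [0.4108, 0.279, 0.1814]
tool_rot: [3.141, -0.003, 0.0]
wrist_force: [-0.1, -0.2, 0.1]
finger_gap: 0.0857
```

```bash
python3 - <<'E'
from h import *
s=read_state();print(s['t'],s['ee_pos'],s['wrist_force'],s['joint_velocities'].round(3))
a=grab('wrist');cv2.imwrite('pics/4.png',a[...,::-1])
E
```

```text
1.1 [0.41078401 0.27902968 0.18141641] [-0.05277256 -0.24154831  0.11233844] [-0.006  0.    -0.001  0.002  0.002  0.002]
```

View pics/4.png

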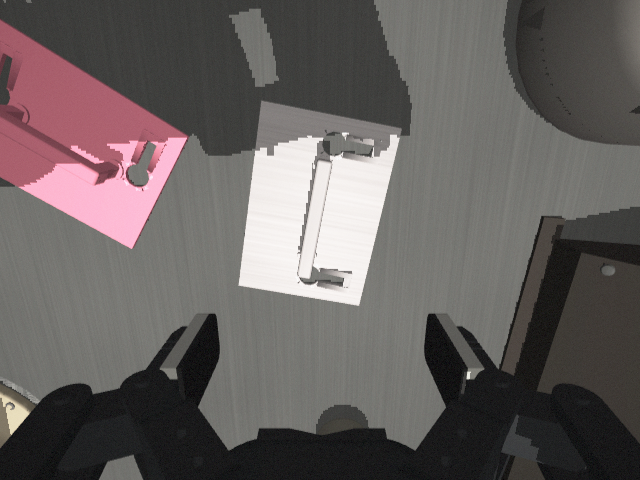

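The picture shows the steel cover with corners (262,101), (401,128), (359,305), (239,285). Its slots run to the right, which is world +x, the same sense as the face's up-slope. Next I work out the pose.

```bash
python3 - <<'E'
from h import *
v=V('wrist');C=v.cloud()
c=np.array([v.plane(u,w,[0,0,.004],[0,0,1]) for u,w in [(262,101),(401,128),(359,305),(239,285)]])
print(c.round(4).tolist(),[np.linalg.norm(c[i]-c[i-1]).round(4) for i in range(4)],'ctr',c.mean(0))
y=(c[0]+c[1]-c[2]-c[3]);x=c[1]+c[2]-c[0]-c[3];print('yaw of y-90',np.degrees(np.arctan2(-y[0],y[1])),'yaw x',np.degrees(np.arctan2(x[1],x[0])))
m=np.zeros((480,640),bool);m[120:300,270:380]=1
H=C[m&(C[...,2]>.034)&(C[...,2]<.06)]
print('handle',len(H),H[:,2].max());r=cv2.minAreaRect(H[:,:2].astype(np.float32));print(r,H.mean(0))
S=C[m&(C[...,2]<.012)];print('plate z',np.median(S[:,2]))
h=[v.plane(u,w,[0,0,.042],[0,0,1]) for u,w in [(324,157),(307,278)]];print('bar',h)
print('holes',[v.plane(u,w,[0,0,.004],[0,0,1]) for u,w in [(333,145),(308,278)]])
E
```

```text
[[0.361, 0.3792, 0.004], [0.4776, 0.3577, 0.004], [0.4473, 0.1906, 0.004], [0.3297, 0.2125, 0.004]] [np.float64(0.1696), np.float64(0.1186), np.float64(0.1699), np.float64(0.1196)] ctr [0.40388668 0.28501384 0.004     ]
yaw of y-90 -10.461860736133675 yaw x -10.4751931700306
handle 1767 0.044607033188004575
((0.4034951329231262, 0.28531304001808167), (0.09981527924537659, 0.012022902257740498), 79.413330078125) [0.40399985 0.28840022 0.04215495]
plate z 0.004328454549808847
bar [array([0.41213679, 0.33689612, 0.042     ]), array([0.3977194 , 0.23635578, 0.042     ])]
holes [array([0.42011971, 0.34393489, 0.004     ]), array([0.39700317, 0.21982356, 0.004     ])]
```

The cover's sizes check out (118.6–119.6 × 170 mm, bar top 44 mm). Its centre is at (0.4037, 0.285) with yaw −10.5°. Now I descend.

>>> {"fn": "move_arm", "kwargs": {"motion": [[0, 0, 5, -4, -3, 40, 1], [0, 0, 10.5, -7, -6, 80, 1], [0, 0, 10.5, -7, -6, 115, 1], [0, 0, 10.5, -7, -6, 135, 1], [0, 0, 10.5, -7, -6, 150, 1], [0, 0, 10.5, -7, -6, 160, 1], [0, 0, 10.5, -7, -6, 166, 1], [0, 0, 10.5, -7, -6, 166, 1]]}}

```text
t: 2.15
ee_pos: [0.4032, 0.2858, 0.0153]
tool_rot: [3.128, -0.288, -0.0]
wrist_force: [-0.3, 0.3, 0.6]
finger_gap: 0.0851
```

```bash
python3 - <<'E'
from h import *
s=read_state();print(s['t'],s['ee_pos'],s['wrist_force'],R.from_rotvec(s['tool_rot']).as_matrix().round(3))
E
```

```text
2.15 [0.40317225 0.28581231 0.01531248] [-0.25076763  0.34841878  0.62692029] [[ 0.983 -0.183 -0.   ]
 [-0.183 -0.983 -0.   ]
 [-0.     0.    -1.   ]]
```

>>> {"fn": "move_arm", "kwargs": {"motion": [[0, 0, 0, 0, 0, 0, -1], [0, 0, 0, 0, 0, 0, -1], [0, 0, 0, 0, 0, 0, -1], [0, 0, 0, 0, 0, 0, -1], [0, 0, 0, 0, 0, 0, -1], [0, 0, 0, 0, 0, 0, -1], [0, 0, 0, 0, 0, -3, -1], [0, 0, 0, 0, 0, -10, -1]], "newtons": 80}}

```text
t: 3.15
ee_pos: [0.4023, 0.2857, 0.0249]
tool_rot: [3.127, -0.287, -0.003]
wrist_force: [0.3, 0.2, -6.0]
finger_gap: 0.0105
```

The cover is held (−6 N is its weight). Next I compute the face-parallel observation poses.

```bash
cat >> h.py <<'E'
def facerot(psi):
    c,s=np.cos(np.radians(psi)),np.sin(np.radians(psi));a=np.radians(40)
    x=np.array([np.cos(a)*c,np.cos(a)*s,np.sin(a)]);z=np.array([-np.sin(a)*c,-np.sin(a)*s,np.cos(a)])
    return np.stack([x,np.cross(z,x),z],1)   # columns = face axes
def rel(T,p,Rt):
    """turn (deg) and shift (mm) in tool axes from pose T"""
    return np.degrees(R.from_matrix(T[:3,:3].T@Rt).as_rotvec()).round(2),(T[:3,:3].T@(p-T[:3,3])*1e3).round(1)
FLIP=np.diag([1.,-1,-1])
E
python3 - <<'E'
from h import *
v=V('side');C=v.cloud()
g=cv2.cvtColor(v.im,cv2.COLOR_RGB2GRAY)
S=[]
for u,w in((221,214),(255,192)):
    m=np.zeros((480,640),np.uint8);m[w-7:w+8,u-7:u+8]=1;m&=(g>130).astype(np.uint8)
    M=cv2.moments(m,True);uu,vv=M['m10']/M['m00'],M['m01']/M['m00'];print(uu,vv,M['m00'])
    S.append((uu,vv))
Fr=facerot(-4.3);n=Fr[:,2];c0=np.array([.7098,.0923,.1187])
P=[v.plane(*q,c0+.011*n,n) for q in S];A,B=P;print(A,B,np.linalg.norm(A-B),'yaw',np.degrees(np.arctan2(-(A-B)[0],(A-B)[1])))
mid=(A+B)/2-.011*n
print('mid on face',mid)
T=tool(read_state())
for y in(-59,-183):
    p=mid+Fr@np.array([0,y/1e3,.115]);Rt=Fr@FLIP
    print(y,p,rel(T,p,Rt))
print(R.from_matrix(Rt).as_rotvec())
# opening corners in face frame rel mid for check
for q in [(228.5,214),(248,199.5),(262,218.5),(242,233)]:
    print(Fr.T@(v.plane(*q,mid,n)-mid))
E
```

```text
220.36666666666667 213.63333333333333 30.0
254.42857142857142 190.78571428571428 28.0
[0.7173844  0.12304708 0.13747119] [ 0.70750247 -0.00152179  0.13703981] 0.12496095840617034 yaw -4.535721753587001
mid on face [0.7194942  0.06023249 0.12882901]
-59 [0.64135795 0.00694104 0.21692413] (array([ 2.23, 40.08, -5.92]), array([ 285.5,  230.8, -192.3]))
-183 [ 0.63206059 -0.11670992  0.21692413] (array([ 2.23, 40.08, -5.92]), array([ 298.9,  354.1, -192.1]))
[ 2.92619577 -0.10985583  1.06504816]
[-1.27003802e-02  3.88895059e-02  2.08727688e-16]
[-1.01363099e-02 -3.55318819e-02  1.43664962e-16]
[-7.65085586e-02 -3.69867130e-02  4.04987799e-16]
[-7.66436125e-02  3.91598662e-02  2.20382556e-16]
```

>>> {"fn": "move_arm", "kwargs": {"motion": [[0, 0, 0, 0, 0, -50, -1], [0, 0, 0, 0, 40, -95, -1], [0, 0, 0, 20, 90, -125, -1], [0.6, 10, -1.5, 60, 130, -155, -1], [1.1, 20, -3, 110, 165, -175, -1], [1.7, 30, -4.5, 165, 195, -190, -1], [2.2, 40.1, -5.9, 225, 222, -192, -1], [2.2, 40.1, -5.9, 285, 231, -192, -1]]}}

```text
t: 4.15
ee_pos: [0.6328, 0.008, 0.2144]
tool_rot: [2.929, -0.113, 1.06]
wrist_force: [0.9, -0.4, -4.9]
finger_gap: 0.0107
```

>>> {"fn": "move_arm", "kwargs": {"motion": [[0, 0, 0, 0, 0, 0, -1], [0, 0, 0, 0, 0, 0, -1], [0, 0, 0, 0, 0, 0, -1], [0, 0, 0, 0, 0, 0, -1], [0, 0, 0, 0, 0, 0, -1], [0, 0, 0, 0, 0, 0, -1], [0, 0, 0, 0, 0, 0, -1], [0, 0, 0, 0, 0, 0, -1]]}}

```text
t: 5.15
ee_pos: [0.6353, 0.0091, 0.2173]
tool_rot: [2.925, -0.111, 1.069]
wrist_force: [0.2, -0.7, -4.9]
finger_gap: 0.0105
```

```bash
python3 - <<'E'
from h import *
s=read_state();print(s['t'],s['ee_pos'],s['tool_rot'],s['wrist_force'],s['q'].round(2),s['finger_gap'])
a=grab('wrist');cv2.imwrite('pics/5.png',a[...,::-1])
E
```

```text
5.15 [0.63530733 0.00913699 0.21725484] [ 2.92523821 -0.111022    1.06868765] [ 0.2268719  -0.6502963  -4.86795106] [-0.21  0.32  1.63  0.18  0.5  -0.26] 0.010492830197194531
```

View pics/5.png

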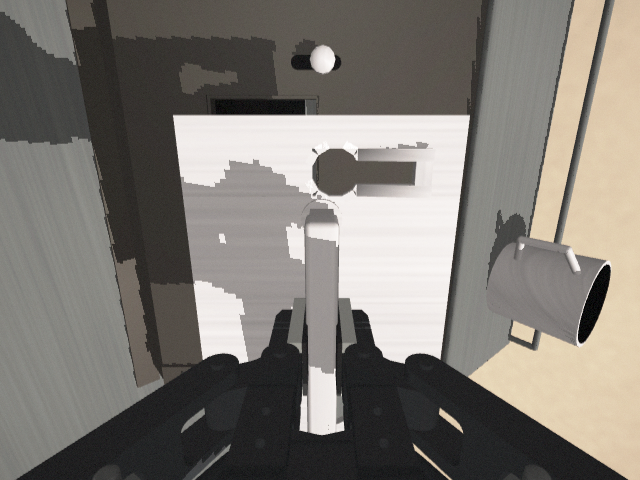

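The picture shows the left stud head at (323,59) in its slot (columns 291–341), the plate's upper-end corners at (174,115) and (469,115), and the left hole at (335,172). Next is the same view of the right stud.

>>> {"fn": "move_arm", "kwargs": {"motion": [[0, 0, 0, 0, 40, 0, -1], [0, 0, 0, 0, 85, 0, -1], [0, 0, 0, 0, 115, 0, -1], [0, 0, 0, 0, 124, 0, -1], [0, 0, 0, 0, 124, 0, -1], [0, 0, 0, 0, 124, 0, -1], [0, 0, 0, 0, 124, 0, -1], [0, 0, 0, 0, 124, 0, -1]]}}

```text
t: 6.2
ee_pos: [0.626, -0.1138, 0.2173]
tool_rot: [2.925, -0.11, 1.069]
wrist_force: [-1.4, -0.8, -5.2]
finger_gap: 0.0105
```

```bash
cp pics/wrist.npz pics/wl.npz; python3 - <<'E'
from h import *
s=read_state();print(s['t'],s['ee_pos'],s['tool_rot'])
grab('wrist')
import shutil;shutil.copy('pics/wrist.npz','pics/wr.npz')
Fr=facerot(-4.4);n=Fr[:,2]
def stud(nm):
    v=V(nm);g=cv2.cvtColor(v.im,cv2.COLOR_RGB2GRAY)
    m=(g[:112,200:450]>130).astype(np.uint8)
    k,l,st,ce=cv2.connectedComponentsWithStats(m)
    i=[j for j in range(1,k) if 200<st[j,4]<2000]
    print(nm,[(st[j].tolist(),ce[j]) for j in i])
    j=max(i,key=lambda j:st[j,4]);x,y,w,h,_=st[j]
    dk=(g[:112,200:450]<25).astype(np.uint8)
    return v,(200+x+w/2-.5,y+h/2-.5),(w,h)
vl,sl,wl=stud('wl');vr,sr,wr=stud('wr')
# face plane from depth: bare face points near stud
Q=[]
for v in(vl,vr):
    C=v.cloud();m=np.zeros((480,640),bool);m[5:100,150:450]=1
    Q.append(C[m])
Q=np.vstack(Q);c0=np.median(Q,0)
for it in range(8):
    d=(Q-c0)@n;i=abs(d-np.median(d))<(.006 if it<4 else .002);q=Q[i];c0=q.mean(0);n=np.linalg.svd(q-c0,full_matrices=False)[2][2];n*=np.sign(n[2])
print('plane',c0,n,np.degrees(np.arccos(n[2])),'yaw',np.degrees(np.arctan2(-n[1],-n[0])),i.mean())
A=vl.plane(*sl,c0+.0105*n,n);B=vr.plane(*sr,c0+.0105*n,n)
print(A,B,np.linalg.norm(A-B),'yaw',np.degrees(np.arctan2(-(A-B)[0],(A-B)[1])))
np.savez('pics/face.npz',A=A,B=B,c0=c0,n=n)
# cover in tool frame (view l): plate top at tool z = 15+? -> estimate from depth
for nm,v in(('wl',vl),('wr',vr)):
    T=v.P@np.linalg.inv(np.array(vision.camera_params('wrist')['hand_eye']))
    C=v.cloud();C=(C-T[:3,3])@T[:3,:3]
    m=np.zeros((480,640),bool);m[125:215,200:300]=1
    q=C[m];cc=q.mean(0);nn=np.linalg.svd(q-cc,full_matrices=False)[2][2];nn*=-np.sign(nn[2])
    print('plate top tool frame',cc,nn)
    g=cv2.cvtColor(v.im,cv2.COLOR_RGB2GRAY)
    h=(g[130:215,295:358]<115).astype(np.uint8)
E
python3 - <<'E'
import cv2
a=cv2.imread('pics/5.png')
import numpy as np;z=np.load('pics/wr.npz')['im'][...,::-1]
cv2.imwrite('pics/6.png',np.vstack([cv2.resize(a[30:210,165:475],None,fx=1.6,fy=1.6),cv2.resize(z[30:210,165:475],None,fx=1.6,fy=1.6)]))
E
```

```text
6.2 [ 0.62603249 -0.11382571  0.21725433] [ 2.92546863 -0.10961653  1.06899694]
wl [([110, 45, 25, 29, 552], array([122.41666667,  58.95471014]))]
wr [([109, 46, 25, 29, 551], array([121.52450091,  60.17967332]))]
plane [0.70556512 0.07002784 0.1186049 ] [-0.64050813  0.05339484  0.7660929 ] 39.99568083507047 yaw -4.765343880552254 0.9195263157894736
[0.71344608 0.12393742 0.13514248] [7.03185915e-01 4.54806611e-04 1.35170696e-01] 0.12390813970115427 yaw -4.74979172864278
plate top tool frame [-0.03060631 -0.06265303  0.01038894] [-0.23602069  0.28240478 -0.92980739]
plate top tool frame [-0.03061497 -0.06264418  0.01042583] [-0.20020246  0.20691851 -0.95765532]
```

View pics/6.png

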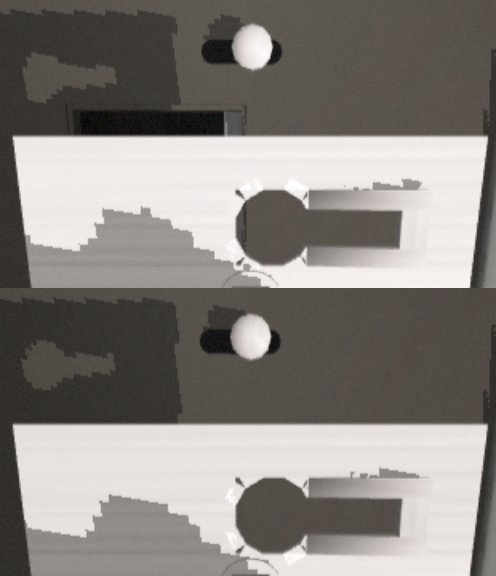

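Both studs match: 123.9 mm apart, face tilt 40.0°, and a yaw of −4.75° from both the plane and the studs. Now the cover in the tool frame and the moves to go.

```bash
python3 - <<'E'
from h import *
v=V('wl');he=np.array(vision.camera_params('wrist')['hand_eye'])
v.P=he
g=cv2.cvtColor(v.im,cv2.COLOR_RGB2GRAY)
# edge row per column; side edges per row
e=[(u,np.argmax(np.diff(g[100:130,u].astype(int)))+100.5) for u in range(340,460,5)]
k=np.polyfit(*np.array(e).T,1)
L=[(np.argmax(np.diff(g[r,150:215].astype(int)))+150.5,r) for r in range(120,160,5)]
Rr=[(np.argmin(np.diff(g[r,430:490].astype(int)))+430.5,r) for r in range(120,160,5)]
zt=.0105
w=lambda u,r,z=zt:v.plane(u,r,[0,0,z],[0,0,1])*1e3
print('edge',w(345,np.polyval(k,345)),w(455,np.polyval(k,455)))
print('L',w(*L[0]),w(*L[-1]),'R',w(*Rr[0]),w(*Rr[-1]))
m=(g[140:205,300:360]<110).astype(np.uint8)
mm=m.copy();c=max(cv2.findContours(mm,0,2)[0],key=cv2.contourArea)[:,0]+[300,140]
c=c[(c[:,0]<350)];pts=np.array([w(*q)[:2] for q in c])
A=np.c_[2*pts,np.ones(len(pts))];s=np.linalg.lstsq(A,(pts**2).sum(1),rcond=None)[0];print('hole',s[:2],'r',np.sqrt(s[2]+s[:2]@s[:2]))
C=v.cloud()*1e3
for b in((125,215,200,290),(125,140,200,460)):
    q=C[b[0]:b[1],b[2]:b[3]].reshape(-1,3);A=np.c_[q[:,:2],np.ones(len(q))]
    print('plate z fit',np.linalg.lstsq(A,q[:,2],rcond=None)[0],q[:,2].std())
E
```

```text
edge [  9.13624885 -84.68937499  10.5       ] [ 53.36911215 -84.72663741  10.5       ]
L [-60.10565426 -82.54198988  10.5       ] [-60.20580944 -68.79099712  10.5       ] R [ 59.06704644 -82.64272736  10.5       ] [ 59.17887412 -68.89418637  10.5       ]
hole [  5.50436857 -61.86366348] r 9.563316990861018
plate z fit [-0.14885437  0.07615175 10.3109424 ] 9.697126797631192
plate z fit [3.83767560e-03 2.94111073e-01 3.36383344e+01] 7.833633900037113
```

```bash
cat >> h.py <<'E'
def goal(h,dx=0.):
    z=np.load('pics/face.npz');Fr=facerot(-4.75);n=Fr[:,2]
    mid=(z['A']+z['B'])/2;mid=mid-n*(n@(mid-z['c0']))
    return mid+Fr@np.array([-.0057+dx,.0001,h+.0152]),Fr@FLIP
E
python3 - <<'E'
from h import *
T=tool(read_state());p,Rt=goal(.05);print(p,rel(T,p,Rt));p,Rt=goal(.022);print(rel(T,p,Rt))
E
```

```text
[0.66893329 0.06556891 0.17339509] (array([-0.33, -0.14,  0.33]), array([  -5.9, -182.2,   52.5]))
(array([-0.33, -0.14,  0.33]), array([  -5.9, -182.1,   80.5]))
```

>>> {"fn": "move_arm", "kwargs": {"motion": [[0, 0, 0, 0, -35, 0, -1], [0, 0, 0, -2, -85, 10, -1], [-0.3, -0.1, 0.3, -4, -135, 30, -1], [-0.3, -0.1, 0.3, -6, -170, 52, -1], [-0.3, -0.1, 0.3, -6, -182, 52, -1], [-0.3, -0.1, 0.3, -6, -182, 66, -1], [-0.3, -0.1, 0.3, -6, -182, 76, -1], [-0.3, -0.1, 0.3, -6, -182, 80, -1]]}}

```text
t: 7.25
ee_pos: [0.6868, 0.0626, 0.1513]
tool_rot: [2.923, -0.123, 1.063]
wrist_force: [-0.2, 0.3, -5.1]
finger_gap: 0.0104
```

>>> {"fn": "move_arm", "kwargs": {"motion": [[0, 0, 0, 0, 0, 0, -1], [0, 0, 0, 0, 0, 0, -1], [0, 0, 0, 0, 0, 0, -1], [0, 0, 0, 0, 0, 0, -1], [0, 0, 0, 0, 0, 0, -1], [0, 0, 0, 0, 0, 0, -1], [0, 0, 0, 0, 0, 0, -1], [0, 0, 0, 0, 0, 0, -1]]}}

```text
t: 8.25
ee_pos: [0.6866, 0.0635, 0.1523]
tool_rot: [2.923, -0.121, 1.065]
wrist_force: [-0.0, 0.3, -5.0]
finger_gap: 0.0105
```

```bash
python3 - <<'E'
from h import *
s=read_state();print(s['t'],s['ee_pos'],s['wrist_force'])
for h in(.022,.015,.0):
    p,Rt=goal(h);print(h,rel(tool(s),p,Rt))
a=grab('wrist');cv2.imwrite('pics/7.png',cv2.resize(a[80:240,165:475,::-1],None,fx=2.5,fy=2.5))
E
```

```text
8.25 [0.6865679  0.06348888 0.15227241] [-0.04591369  0.32939425 -5.03899899]
0.022 (array([-0.  , -0.04, -0.01]), array([-0. , -0.6,  0.4]))
0.015 (array([-0.  , -0.04, -0.01]), array([-0. , -0.6,  7.4]))
0.0 (array([-0.  , -0.04, -0.01]), array([-0. , -0.6, 22.4]))
```

View pics/7.png

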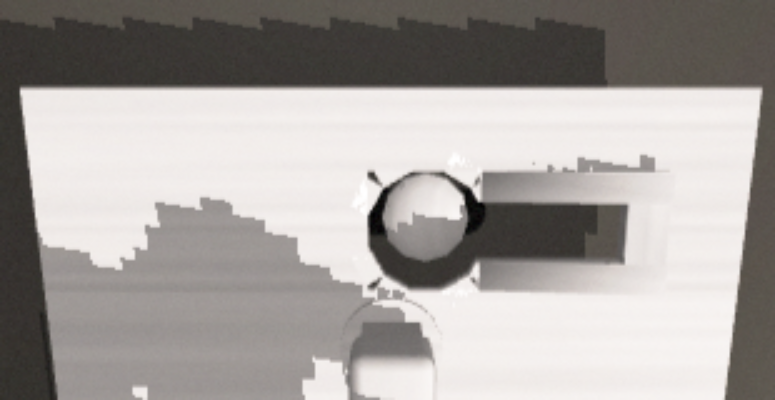

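The left stud is seen through the hole, with the head at crop (425,217) and the hole centre at (427,230). Allowing for parallax this is aligned to about 0.6 mm in y. I correct that and lower past the heads.

>>> {"fn": "move_arm", "kwargs": {"motion": [[0, 0, 0, 0, -0.6, 2, -1], [0, 0, 0, 0, -0.6, 5, -1], [0, 0, 0, 0, -0.6, 8, -1], [0, 0, 0, 0, -0.6, 11, -1], [0, 0, 0, 0, -0.6, 14, -1], [0, 0, 0, 0, -0.6, 16, -1], [0, 0, 0, 0, -0.6, 18, -1], [0, 0, 0, 0, -0.6, 18, -1]]}}

```text
t: 9.3
ee_pos: [0.6982, 0.0631, 0.1384]
tool_rot: [2.923, -0.121, 1.065]
wrist_force: [0.0, -0.1, -5.0]
finger_gap: 0.0104
```

```bash
python3 - <<'E'
from h import *
s=read_state();f=s['wrist_force']-[-.05,.33,-5.04];print(s['t'],'dF tool',R.from_rotvec(s['tool_rot']).as_matrix().T@f, s['torque'])
p,Rt=goal(0);print(rel(tool(s),p,Rt))
E
```

```text
9.3 dF tool [0.12095419 0.45061709 0.00344804] [0.05027085 0.95950085 0.05989032]
(array([ 0.  , -0.03, -0.01]), array([ 0. , -0.1,  4.3]))
```

No contact, so the heads have passed freely. I ease down the last millimetres.

>>> {"fn": "move_arm", "kwargs": {"motion": [[0, 0, 0, 0, 0, 0.5, -1], [0, 0, 0, 0, 0, 1, -1], [0, 0, 0, 0, 0, 1.5, -1], [0, 0, 0, 0, 0, 2, -1], [0, 0, 0, 0, 0, 2.4, -1], [0, 0, 0, 0, 0, 2.8, -1], [0, 0, 0, 0, 0, 3.2, -1], [0, 0, 0, 0, 0, 3.2, -1]]}}

```text
t: 10.3
ee_pos: [0.7002, 0.063, 0.1361]
tool_rot: [2.923, -0.121, 1.065]
wrist_force: [-0.1, 0.4, -5.7]
finger_gap: 0.0107
```

```bash
cat > f.py <<'E'
from h import *
s=read_state();f=s['wrist_force']-[-.05,.33,-5.04];Rm=R.from_rotvec(s['tool_rot']).as_matrix()
print(s['t'],'dF tool',(Rm.T@f).round(2),'dM tool', (Rm.T@s['torque']).round(2))
p,Rt=goal(0);print(rel(tool(s),p,Rt),s['finger_gap'])
E
python3 f.py
```

```text
10.3 dF tool [-0.48 -0.04  0.41] dM tool [-0.03 -0.99 -0.01]
(array([-0.  , -0.04, -0.  ]), array([-0.1,  0. ,  1.2])) 0.010660039021136223
```

>>> {"fn": "move_arm", "kwargs": {"motion": [[0, 0, 0, 0, 0, 0.3, -1], [0, 0, 0, 0, 0, 0.5, -1], [0, 0, 0, 0, 0, 0.7, -1], [0, 0, 0, 0, 0, 0.9, -1], [0, 0, 0, 0, 0, 1.1, -1], [0, 0, 0, 0, 0, 1.2, -1], [0, 0, 0, 0, 0, 1.2, -1], [0, 0, 0, 0, 0, 1.2, -1]]}}

```text
t: 11.3
ee_pos: [0.701, 0.0629, 0.1352]
tool_rot: [2.923, -0.121, 1.065]
wrist_force: [0.8, 0.2, -4.9]
finger_gap: 0.0105
```

```bash
python3 f.py
```

```text
11.3 dF tool [0.73 0.09 0.46] dM tool [ 0.01 -0.97  0.06]
(array([-0.  , -0.04, -0.  ]), array([-0.1, -0. ,  0.1])) 0.010491387008064868
```

>>> {"fn": "move_arm", "kwargs": {"motion": [[0, 0, 0, 0, 0, 0.1, -1], [0, 0, 0, 0, 0, 0.2, -1], [0, 0, 0, 0, 0, 0.3, -1], [0, 0, 0, 0, 0, 0.4, -1], [0, 0, 0, 0, 0, 0.5, -1], [0, 0, 0, 0, 0, 0.6, -1], [0, 0, 0, 0, 0, 0.6, -1], [0, 0, 0, 0, 0, 0.6, -1]]}}

```text
t: 12.3
ee_pos: [0.701, 0.0629, 0.135]
tool_rot: [2.923, -0.121, 1.065]
wrist_force: [-7.8, -1.0, -1.2]
finger_gap: 0.0106
```

```bash
python3 f.py
```

```text
12.3 dF tool [-3.33  1.96 -7.87] dM tool [-0.19 -1.2   0.01]
(array([ 0.  , -0.03,  0.  ]), array([ 0. , -0. , -0.1])) 0.010566304570657936
```

Contact at the expected height: 8 N normal and little moment, so the plate is flat. I back off slightly and slide down the slope to just before the wedge zone.

>>> {"fn": "move_arm", "kwargs": {"motion": [[0, 0, 0, 0, 0, -0.3, -1], [0, 0, 0, -2, 0, -0.3, -1], [0, 0, 0, -5, 0, -0.3, -1], [0, 0, 0, -8, 0, -0.3, -1], [0, 0, 0, -11, 0, -0.3, -1], [0, 0, 0, -14, 0, -0.3, -1], [0, 0, 0, -16, 0, -0.3, -1], [0, 0, 0, -16, 0, -0.3, -1]]}}

```text
t: 13.3
ee_pos: [0.6889, 0.0639, 0.1248]
tool_rot: [2.923, -0.121, 1.065]
wrist_force: [-3.0, 0.1, 2.0]
finger_gap: 0.0107
```

```bash
python3 f.py
```

```text
13.3 dF tool [ 2.3   0.52 -7.2 ] dM tool [ 0.02 -0.44 -0.  ]
(array([-0.  , -0.05, -0.  ]), array([15.9,  0. , -0.1])) 0.01072806546224463
```

>>> {"fn": "move_arm", "kwargs": {"motion": [[0, 0, 0, -1, 0, -0.2, -1], [0, 0, 0, -2, 0, -0.2, -1], [0, 0, 0, -3, 0, -0.2, -1], [0, 0, 0, -4, 0, -0.2, -1], [0, 0, 0, -5, 0, -0.2, -1], [0, 0, 0, -6, 0, -0.2, -1], [0, 0, 0, -7, 0, -0.2, -1], [0, 0, 0, -8, 0, -0.2, -1]]}}

```text
t: 14.3
ee_pos: [0.6831, 0.0643, 0.1199]
tool_rot: [2.922, -0.121, 1.067]
wrist_force: [1.5, -0.6, -0.5]
finger_gap: 0.0107
```

```bash
python3 f.py
```

```text
14.3 dF tool [ 4.18  0.76 -2.38] dM tool [ 0.01  0.06 -0.  ]
(array([ 0.  , -0.1 , -0.01]), array([23.5, -0.1, -0.1])) 0.010714035421637336
```

>>> {"fn": "move_arm", "kwargs": {"motion": [[0, 0, 0, -0.7, 0, 0, -1], [0, 0, 0, -1.4, 0, 0, -1], [0, 0, 0, -2.0, 0, 0, -1], [0, 0, 0, -2.6, 0, 0, -1], [0, 0, 0, -3.2, 0, 0, -1], [0, 0, 0, -3.8, 0, 0, -1], [0, 0, 0, -4, 0, 0, -1], [0, 0, 0, -4, 0, 0, -1]]}}

```text
t: 15.3
ee_pos: [0.6797, 0.0647, 0.1171]
tool_rot: [2.923, -0.121, 1.065]
wrist_force: [5.8, 0.1, -2.5]
finger_gap: 0.0104
```

```bash
python3 f.py
```

```text
15.3 dF tool [ 6.1  -0.24  1.85] dM tool [-0.    0.19 -0.06]
(array([-0.  , -0.05, -0.  ]), array([27.9, -0. , -0.1])) 0.010448459815036422
```

>>> {"fn": "move_arm", "kwargs": {"motion": [[0, 0, 0, -0.2, 0, 0.1, -1], [0, 0, 0, -0.4, 0, 0.1, -1], [0, 0, 0, -0.6, 0, 0.1, -1], [0, 0, 0, -0.8, 0, 0.1, -1], [0, 0, 0, -1.0, 0, 0.1, -1], [0, 0, 0, -1.2, 0, 0.1, -1], [0, 0, 0, -1.4, 0, 0.1, -1], [0, 0, 0, -1.4, 0, 0.1, -1]]}}

```text
t: 16.3
ee_pos: [0.6788, 0.0647, 0.1163]
tool_rot: [2.923, -0.121, 1.066]
wrist_force: [5.8, -0.7, 1.0]
finger_gap: 0.0105
```

```bash
python3 f.py
```

```text
16.3 dF tool [ 8.43  0.5  -0.78] dM tool [0.02 0.44 0.02]
(array([-0.  , -0.08, -0.  ]), array([29.1, -0. , -0.1])) 0.010529514946127834
```

>>> {"fn": "move_arm", "kwargs": {"motion": [[0, 0, 0, -0.1, 0, 0, -1], [0, 0, 0, -0.2, 0, 0, -1], [0, 0, 0, -0.3, 0, 0, -1], [0, 0, 0, -0.4, 0, 0, -1], [0, 0, 0, -0.5, 0, 0, -1], [0, 0, 0, -0.6, 0, 0, -1], [0, 0, 0, -0.7, 0, 0, -1], [0, 0, 0, -0.7, 0, 0, -1]]}}

```text
t: 17.3
ee_pos: [0.6784, 0.0648, 0.1159]
tool_rot: [2.922, -0.121, 1.066]
wrist_force: [5.4, -0.5, 1.5]
finger_gap: 0.0105
```

```bash
python3 f.py
```

```text
17.3 dF tool [ 8.38  0.39 -1.44] dM tool [ 0.07  0.4  -0.05]
(array([-0.  , -0.09, -0.01]), array([29.7, -0. , -0.1])) 0.010529032452446536
```

>>> {"fn": "move_arm", "kwargs": {"motion": [[0, 0, 0, -0.1, 0, 0, -1], [0, 0, 0, -0.2, 0, 0, -1], [0, 0, 0, -0.3, 0, 0, -1], [0, 0, 0, -0.4, 0, 0, -1], [0, 0, 0, -0.5, 0, 0, -1], [0, 0, 0, -0.6, 0, 0, -1], [0, 0, 0, -0.6, 0, 0, -1], [0, 0, 0, -0.6, 0, 0, -1]]}}

```text
t: 18.3
ee_pos: [0.6782, 0.0648, 0.1158]
tool_rot: [2.922, -0.121, 1.068]
wrist_force: [5.8, 1.4, 1.6]
finger_gap: 0.0106
```

```bash
python3 f.py
```

```text
18.3 dF tool [ 8.62 -1.51 -1.39] dM tool [ 0.12  0.56 -0.05]
(array([-0.  , -0.14, -0.01]), array([29.9, -0. , -0. ])) 0.010600773854968253
```

>>> {"fn": "move_arm", "kwargs": {"motion": [[0, 0, 0, -0.1, 0, 0, -1], [0, 0, 0, -0.2, 0, 0, -1], [0, 0, 0, -0.3, 0, 0, -1], [0, 0, 0, -0.4, 0, 0, -1], [0, 0, 0, -0.5, 0, 0, -1], [0, 0, 0, -0.6, 0, 0, -1], [0, 0, 0, -0.6, 0, 0, -1], [0, 0, 0, -0.6, 0, 0, -1]]}}

```text
t: 19.3
ee_pos: [0.6782, 0.0648, 0.1158]
tool_rot: [2.921, -0.121, 1.069]
wrist_force: [8.4, -0.3, 2.0]
finger_gap: 0.0104
```

```bash
python3 f.py; python3 - <<'E'
from h import *
a=grab('wrist');cv2.imwrite('pics/8.png',cv2.resize(a[80:240,165:475,::-1],None,fx=2.5,fy=2.5))
E
```

```text
19.3 dF tool [11.06 -0.11  0.11] dM tool [ 0.14  0.76 -0.02]
(array([-0.  , -0.2 , -0.01]), array([29.9, -0. ,  0. ])) 0.010428199233593045
```

View pics/8.png

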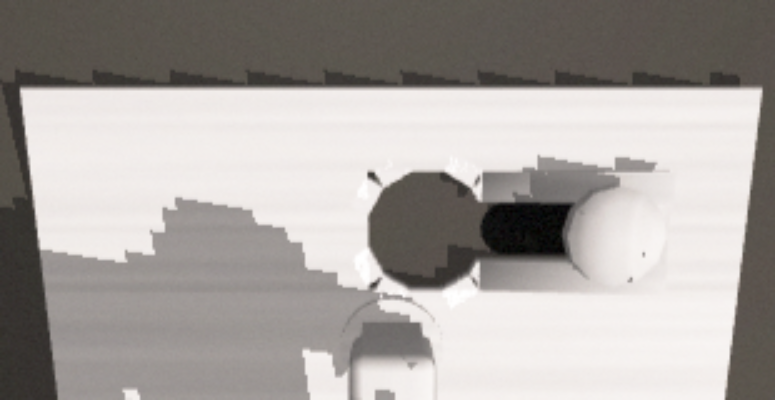

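The stud head is at crop (616,235), at the end of the slot. Travel has stopped at 29.9 mm while the force rises, which fits the end stop. One last small push to confirm.

>>> {"fn": "move_arm", "kwargs": {"motion": [[0, 0, 0, -0.1, 0, 0, -1], [0, 0, 0, -0.2, 0, 0, -1], [0, 0, 0, -0.3, 0, 0, -1], [0, 0, 0, -0.4, 0, 0, -1], [0, 0, 0, -0.4, 0, 0, -1], [0, 0, 0, -0.4, 0, 0, -1], [0, 0, 0, -0.4, 0, 0, -1], [0, 0, 0, -0.4, 0, 0, -1]]}}

```text
t: 20.35
ee_pos: [0.6781, 0.0648, 0.1157]
tool_rot: [2.921, -0.121, 1.07]
wrist_force: [9.3, 0.0, 1.7]
finger_gap: 0.0106
```

```bash
python3 f.py
```

```text
20.35 dF tool [11.48 -0.47  0.94] dM tool [ 0.12  0.86 -0.02]
(array([-0.  , -0.25, -0.01]), array([30., -0.,  0.])) 0.01064717892682255
```

>>> {"fn": "move_arm", "kwargs": {"motion": [[0, 0, 0, 0.4, 0, 0, -1], [0, 0, 0, 0.8, 0, 0, -1], [0, 0, 0, 1.2, 0, 0, -1], [0, 0, 0, 1.4, 0, 0, -1], [0, 0, 0, 1.4, 0, 0, 0.3], [0, 0, 0, 1.4, 0, 0, 0.3], [0, 0, 0, 1.4, 0, 0, 0.3], [0, 0, 0, 1.4, 0, 0, 0.3]]}}

```text
t: 21.35
ee_pos: [0.6778, 0.0648, 0.1153]
tool_rot: [2.923, -0.121, 1.064]
wrist_force: [-0.3, 0.6, 1.3]
finger_gap: 0.0558
```

```bash
python3 f.py
```

```text
21.35 dF tool [ 3.89 -0.22 -5.03] dM tool [ 0.   -0.34  0.  ]
(array([-0., -0., -0.]), array([30.5, -0. , -0.2])) 0.05583005626645973
```

>>> {"fn": "move_arm", "kwargs": {"motion": [[0, 0, 0, 0, 0, -8, 0.3], [0, 0, 0, 0, 0, -25, 0.3], [0, 0, 0, 0, 0, -50, 0.3], [0, 0, 0, 0, 0, -80, 0.3], [0, 0, 0, 0, 60, -110, 0.3], [0, 0, 0, 0, 80, -130, 0.3], [0, 0, 0, 0, 80, -130, 0.3], [0, 0, 0, 0, 80, -130, 0.3]]}}

```text
t: 22.35
ee_pos: [0.5877, -0.0076, 0.2153]
tool_rot: [2.923, -0.121, 1.065]
wrist_force: [1.0, 0.1, -0.2]
finger_gap: 0.0556
```

```bash
python3 - <<'E'
from h import *
s=read_state();print(s['t'],s['ee_pos'],s['wrist_force'],s['joint_velocities'].round(3))
a=grab('wrist');cv2.imwrite('pics/9.png',a[...,::-1]);b=V('side').im;grab('side')
E
```

```text
22.35 [ 0.58771546 -0.00763311  0.21528862] [ 1.01647339  0.09524059 -0.17697157] [ 0.014  0.02  -0.002  0.001 -0.001 -0.003]
```

View pics/9.png

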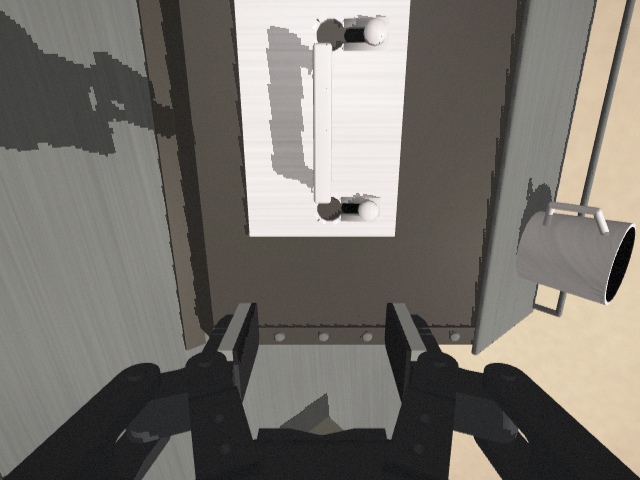

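Both studs sit at the slot ends, heads at (375,32) and (368,210), and the cover is released. Now a numeric check of how far home each stud is.

```bash
python3 - <<'E'
from h import *
v=V('wrist');z=np.load('pics/face.npz');Fr=facerot(-4.75);n=Fr[:,2];mid=(z['A']+z['B'])/2;mid=mid-n*(n@(mid-z['c0']))
g=cv2.cvtColor(v.im,cv2.COLOR_RGB2GRAY).astype(int)
F=lambda u,w,h:(Fr.T@(v.plane(u,w,mid+n*h,n)-mid))*1e3
for r in(70,120,160,225):
    a=220+np.argmax(np.diff(g[r,220:270]))+.5;b=380+np.argmin(np.diff(g[r,380:425]))+.5
    p,q=F(a,r,.004),F(b,r,.004);print(r,'cover edges',p.round(1),q.round(1),'centre x',((p+q)/2)[0].round(2),'stud rel',-((p+q)/2)[0].round(2))
c=[230+np.argmin(np.diff(g[225:250,u]))-5+.5 for u in(270,370)];print('right edge y',F(270,c[0],.004),F(370,c[1],.004))
for u,w in((375,32),(368,210)):print('stud head',F(u,w,.0115))
C=v.cloud();q=C[60:230,345:390].reshape(-1,3);q=q[::5];d=(q-z['c0'])@n*1e3;print('plate top height',np.median(d),np.percentile(d,[5,95]))
ax=(q-q.mean(0));
for b in((60,150,260,300),(60,200,345,390),(215,232,260,385)):
    t=C[b[0]:b[1],b[2]:b[3]].reshape(-1,3);print(b,np.median((t-z['c0'])@n*1e3))
E
```

```text
70 cover edges [-96.  39.   4.] [24.  39.1  4. ] centre x -35.98 stud rel 35.98
120 cover edges [-96.2   5.1   4. ] [24.3  5.2  4. ] centre x -35.94 stud rel 35.94
160 cover edges [-95.8 -24.1   4. ] [ 24. -24.   4.] centre x -35.9 stud rel 35.9
225 cover edges [-96.  -76.1   4. ] [ 24.4 -76.    4. ] centre x -35.84 stud rel 35.84
right edge y [-78.8570917  -85.90546477   4.        ] [  3.8885253  -85.86111903   4.        ]
stud head [-3.61713219e-02  6.15045338e+01  1.15000000e+01]
stud head [  0.31042173 -61.80653243  11.5       ]
plate top height 4.126523997843924 [2.69603184 8.44377275]
(60, 150, 260, 300) 4.022279906856956
(60, 200, 345, 390) 4.03443812983887
(215, 232, 260, 385) 4.1016749253347955
```

```bash
python3 -c "
from rig import ticket
print(ticket.close_job())"
```

```text
the job is handed in; nothing more can be done
None
```

The steel keyhole cover is hung over the opening, slid fully home on both studs and released. I handed the job in at about 22.5 s of the 67 s allowed. No verdict was reported.

- **Fitting:** I picked the cover up by its handle and located both studs with the wrist camera. The round holes passed over the heads without contact, and the cover touched the face with about 8 N. I slid it 30 mm down the slope to the end stop, with a push of at most about 11.5 N measured at the wrist.
- **Last check, home position:** The plate's edges put the studs at 35.8–36.0 mm in the cover's frame, where the slot end is at 36.0 mm. That is well inside the 1.5 mm allowed.
- **Last check, flatness and centring:** The plate's top stands 4.0–4.1 mm above the face across the plate, so it lies flat. Sideways it is within about 1 mm.
- **Robot and other things:** The arm was clear of everything with the wrist force near zero, and the cover had stayed in place after release. I did not re-measure the other things, but there was no sign of contact with any of them.
- **Not checked:** I could not read the stud lift directly; I inferred it from the home position. No check failed or disagreed.

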